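# Draw the tray of drying jars from the rack with the pull hook

## Robot

A 7-joint arm with a two-finger parallel gripper is mounted at the origin on the work surface. World frame = base frame: x ahead of the robot, y to its left, z up, the work surface at z = 0. Lengths are in m, angles in rad, forces in N, time in s.
With the tool pointing down it reaches from about 0.4 to 0.85 m from the base axis. Payload 4.4 kg.
Tool frame: the origin (TCP) lies at the very end of the fingers, on their centre line; the grasp point (between the pads) lies 19 mm behind it; z points along the fingers, y is the line along which they close (so a half turn about z gives the same grasp; the last joint's range is limited). The gripper opens to 94 mm and grips with 3 to 60 N. Pads are 16 mm wide; open, the fingers measure 119 mm over their backs; the gripper's body (75 mm by 177 mm) begins 78 mm behind the grasp point.
Start: joints at [1.269, 0.628, 0.038, 1.517, -0.027, 0.996, -0.02], TCP at [0.152, -0.632, 0.205] pointing down, gripper open.
Joint ranges: [-3.06, 3.06], [-0.37, 2.12], [-1.25, 1.32], [0.18, 2.47], [-1.1, 4.24], [0.23, 1.98], [-2.94, 2.94]. Speed limits (rad/s): [2.57, 2.57, 3.14, 3.14, 3.14, 3.14, 3.14].

## Interface

Orientations are given as a unit quaternion [x, y, z, w].
In Python, from cell import robot, planner, eyes, finish_job, status gives the robot as it stands. Calls block until the motion is done:
- robot.move_ptp(position, orientation): joint-space move of the TCP to a pose.
- robot.move_linear(position, vel=0.15, frame=None, max_force=None): straight line of the TCP; frame=None keeps the orientation; vel is the mean speed in m/s. With max_force (N) it stops when the force on the tool has changed by that much, and returns True; else False.
- robot.set_joints(angles): joint-space move.
- robot.open_gripper() and robot.gripper_close(): open the fingers fully, or close them until they stop; the grip force is fixed at half the most.
- robot.wait(seconds).
- planner.inverse_kinematics(position, orientation): joint angles nearest the present ones, or None.
- eyes.capture(name): name is "scene" or "top"; returns the picture (420x560x3 uint8, red, green, blue); there is no depth.
- eyes.camera_params(name): a dict with "vfov" (degrees; the focal length in pixels is half the picture's height over the tangent of half this angle, whatever the lens; pixels are square), "cx", "cy" (the principal point, pixels), "k1" (the pictures are not rectified: a ray, as slopes to the right and down, at radius r is drawn at 1 + k1 r^2 times it, then the intrinsics apply), "extrinsics" (4x4, takes a point from camera to world coordinates). Camera axes: x right, y down, z forward; pixel columns grow to the right and rows downward; lengths in m; the calibration is good to about 2 mm. A picture is of the moment at which its call begins. camera_params takes no time and is no camera call.
A pose or a line that the arm cannot do raises robot.Unreachable and nothing moves.
- finish_job(): hands the job in; it is judged then, once.
Readings, each from a call of its own:
- status.get_t(): time.
- status.get_qpos(): joint angles.
- status.get_joint_vel(): joint speeds.
- status.get_tau(): joint torques, N m.
- status.get_eef_pos(): TCP position.
- status.get_ee_rot(): TCP orientation.
- status.get_ft_force(): force on the tool from outside, world axes, zero at the start.
- status.get_wrist_torque(): the same for the moment, N m.
- status.get_width(): finger opening in m.
- status.get_grasp_force(): force on a finger pad.
Only numpy, scipy, OpenCV 4.12 (cv2) and the standard library are available. Lean on these libraries where they do the work, as an engineer would, in place of code of your own. Each camera call takes 0.05 s, during which the arm holds its last target. There are 200 camera calls.

## Task

Pick up the wooden-handled pull hook, catch its tip in the wire loop of the tray that carries the two flower-covered jars, and draw that tray out of the drying rack until the whole tray is clear of the shelf, with both jars still standing in it. The glue on them is still wet, so move the tray only with the hook in its loop and do not touch tray or jars with the gripper. Then unhook, lay the hook down on the table clear of the tray and leave the flower-box tray in its bay and everything else where it is.

Things in the scene. Friction and masses are not known exactly. Their poses are not given: they have to be found in the camera images.
- hook_grip (a point): Pull hook, 190 mm long, 0.13 kg, lying right way up. Point: centre of its straight, flat-sided wooden handle (24 wide, 104 long, 36 mm high), 18 mm above its underside. Hook axes: y along the handle to the hooked end, z up. From the handle's front a steel rod (7.4 mm thick) rises to 56 mm above the underside, runs forward and bends down to the tip.
- hook_tip (a point): Centre of the rounded lower end of the hook's down-bent tip, 135 mm along the hook's +y from the handle's centre and 13 mm below it; the end's bottom is 1 mm above the level of the handle's underside. The bent-down part is near vertical, 7.4 mm thick, 40 mm long, with free space behind it under the shank.
- jar_tray_loop (a point): Middle of the opening of the flat, level wire loop on the front of the jar tray, rigid with the tray. Wire 6 mm thick, top 21 mm above the table; opening 38 mm wide (x) and 39 mm from tray wall to front bar (y), open above and below. Front bar's middle 20 mm from this point along -y. Axes as the tray's: y into the rack, -y the pull direction, z up.
- jar_tray_mid (a point): Centre of the jar tray, 11 mm above its underside: open aluminium tray 120 wide (x), 140 long (y), 22 mm high, 0.2 to 0.45 kg, loose on the table in one of the rack's two bays, front with the loop to -y. It is the tray holding the two decorated jars. The loop's point lies 92 mm from here along -y.
- rack: Grey wire drying rack, fixed. Origin on the table under the middle of its shelf's front edge; x along the front, y into the rack. Shelf 344 wide, 285 deep, underside 130, top 135 mm high, stock 85 mm high on its rear third. Two bays centred at x = -78 and +78 mm, open to -y, no sill; 12 mm front posts at x = -172, 0, 172. Tray fronts start 8 to 28 mm inside the edge, 14 mm side play.
- flower_tray_mid (a point): Centre of the other tray, which is of the same make with the same loop but carries one flat clear box of dried flowers; it stays in its bay.
- jar_a_mid (a point): Small lidded glass jar with petals glued round it, 62 mm across, 86 mm high, about 0.19 kg, standing loose in the front of the jar tray; point half-way up, z its upright axis.
- jar_b_mid (a point): The like jar in the rear of the jar tray; point half-way up.
- hook: The pull hook itself: origin under the centre of its handle, at the underside; axes as given.
- jar_tray: The jar tray: origin under its centre, at the underside.
- jar_a: Front jar, origin at its foot.
- jar_b: Rear jar, origin at its foot.
- glue_bottle: White glue jar, 68 mm across, 130 mm high, beyond the working area; bystander.
- brush_jar: Glass jar of brushes, 84 mm across, some 250 mm high over the brushes; bystander.
- mug_jar: Lidded glass mug jar, 72 mm across, 105 mm high; bystander.
- lid_band: Loose metal lid band, 72 mm across, 14 mm high; bystander.
- brush: Paint brush, 160 mm long, lying flat on the table near the hook's handle end (about 12 mm high); bystander.
There are look-alikes about, which are no part of the job. Leave any green look-alike of the jar_a alone.

How it is judged:
On the way, in this order (a step that is already met when the one before it is completed fails the run):
1. the hook's tip is down inside the jar tray's loop (horizontal distance between hook_tip and jar_tray_loop below 0.022 m and z of hook_tip in the frame of jar_tray_loop below -0.003 m), for 0.2 s.
2. the jar tray has been drawn clear of the shelf, the tip still in its loop (all of step 1 and y of jar_tray_mid in the frame of rack below -0.068 m), for 0.1 s.
At the end, for the whole second after the job is handed in: Jar tray flat on the table, its centre over 68 mm in front of the shelf edge (all of it clear), both jars upright in it; hook at rest on the table (handle centre under 30 mm high), not touching the tray, tip over 30 mm from the loop, handle over 90 mm from the tray centre; flower tray within 20 mm (y of jar_tray_mid in the frame of rack below -0.068 m and angle between jar_tray_mid's own z axis and vertical below 0.08 rad and height (world z) of jar_tray_mid between 0.003 and 0.02 m and angle between each of jar_a_mid, jar_b_mid's own z axis and vertical below 0.15 rad and horizontal distance between each of jar_a_mid, jar_b_mid and jar_tray_mid below 0.065 m and z of jar_a_mid in the frame of jar_tray_mid between 0.025 and 0.045 m and z of jar_b_mid in the frame of jar_tray_mid between 0.025 and 0.045 m and height (world z) of hook_grip between 0.005 and 0.03 m and horizontal distance between hook_tip and jar_tray_loop above 0.03 m and horizontal distance between hook_grip and jar_tray_mid above 0.09 m and contact force between hook and jar_tray below 0.05 N and linear speed of hook below 0.02 m/s and linear speed of jar_tray below 0.01 m/s and distance of flower_tray_mid from where it was at the start of the episode below 0.02 m).
It fails at once if the gripper or arm touches the jar tray or its jars (they are moved with the hook only) (contact force between any of the fingers, the arm and jar_tray above 1 N or contact force between any of the fingers, the arm and jar_a above 1 N or contact force between any of the fingers, the arm and jar_b above 1 N).
It fails at once if a jar tips over (angle between any of jar_a_mid, jar_b_mid's own z axis and vertical above 0.5 rad).
It fails at once if the flower tray is shifted by more than 20 mm (distance of flower_tray_mid from where it was at the start of the episode above 0.02 m).
It fails at once if something else on the table is shifted by more than 30 mm (distance of any of glue_bottle, brush_jar, mug_jar, lid_band, brush from where it was at the start of the episode above 0.03 m).
It also fails if it takes over 50 s, if anything falls off the work surface, if the arm or the gripper's body presses on something with over 40 N, if the wrist force passes 120 N, or if a joint passes its speed limit or range.

## Working session

There is one attempt and no reset: what is moved stays moved. The work goes in short steps, each a Python script; the robot and the scene stay as the last script left them, time stands still between calls to the robot, and variables do not carry over. Pictures are saved under pics/ and viewed, at most 10 in all, crops included, and the job is handed in when it is done.

```bash
mkdir -p pics; ls; python3 - <<'E'
from cell import eyes,status
import cv2,numpy as np
for n in("scene","top"):
    im=eyes.capture(n); cv2.imwrite(f"pics/{n}0.png",cv2.resize(im[:,:,::-1],(800,600),interpolation=cv2.INTER_CUBIC)); cv2.imwrite(f"pics/{n}_raw.png",im[:,:,::-1])
    p=eyes.camera_params(n); print(n,{k:(np.round(v,4).tolist()) for k,v in p.items()})
print(status.get_ee_rot(),status.get_t())
E
```

```text
pics
scene {'vfov': 45.7241, 'cx': 276.3335, 'cy': 207.7996, 'k1': 0.0548, 'extrinsics': [[0.2103, -0.8627, 0.4599, 0.0694], [-0.9776, -0.1896, 0.0914, -0.2119], [0.0084, -0.4689, -0.8832, 1.0498], [0.0, 0.0, 0.0, 1.0]]}
top {'vfov': 56.5856, 'cx': 281.8846, 'cy': 214.8183, 'k1': 0.002, 'extrinsics': [[0.0227, -0.9824, 0.1855, 0.3788], [-0.9997, -0.0222, 0.005, -0.0957], [-0.0008, -0.1855, -0.9826, 1.142], [0.0, 0.0, 0.0, 1.0]]}
[ 9.93060744e-01  1.17599508e-01 -1.09955654e-04 -8.37577411e-04] 0.1
```

View pics/scene0.png

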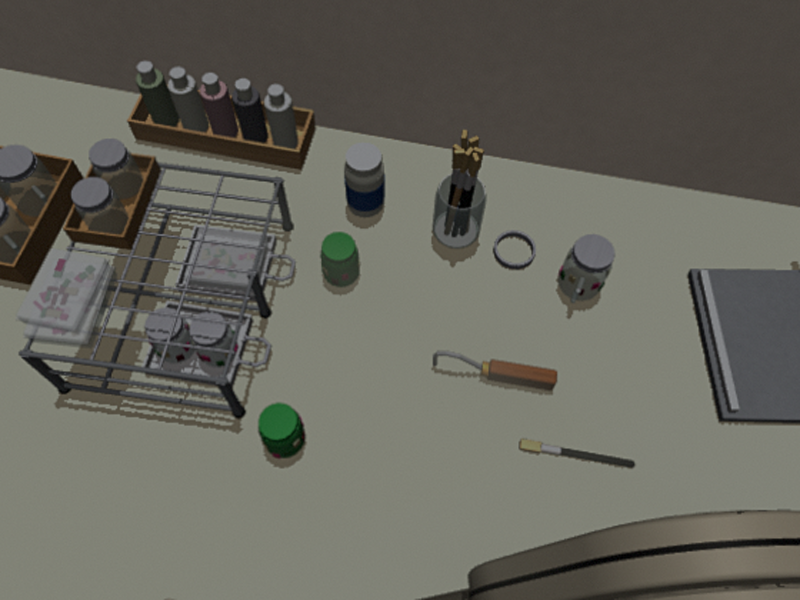

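View pics/top0.png

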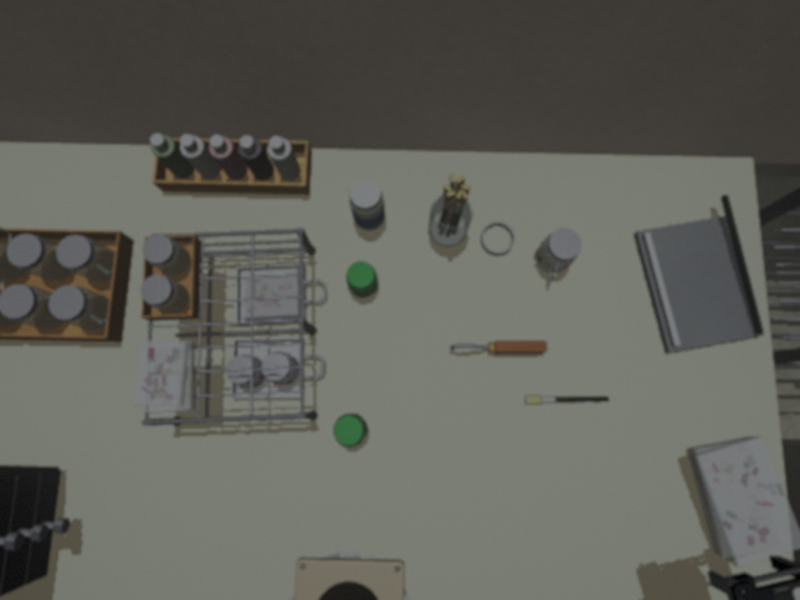

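```bash
cat > h.py <<'E'
import numpy as np,cv2
from cell import eyes
def ray(n,u,v):
    p=eyes.camera_params(n);f=210/np.tan(np.radians(p["vfov"])/2)
    d=np.array([(u-p["cx"])/f,(v-p["cy"])/f]);s=d.copy()
    for _ in range(20): s=d/(1+p["k1"]*(s@s))
    E=np.array(p["extrinsics"]);return E[:3,3],E[:3,:3]@np.array([s[0],s[1],1])
def at_z(n,u,v,z):
    o,d=ray(n,u,v);return o+d*(z-o[2])/d[2]
def proj(n,P):
    p=eyes.camera_params(n);f=210/np.tan(np.radians(p["vfov"])/2)
    E=np.array(p["extrinsics"]);c=E[:3,:3].T@(np.array(P)-E[:3,3]);s=c[:2]/c[2]
    return s*(1+p["k1"]*(s@s))*f+[p["cx"],p["cy"]]
def crop(im,u0,v0,w,h,k):
    c=cv2.resize(im[v0:v0+h,u0:u0+w],None,fx=k,fy=k,interpolation=cv2.INTER_CUBIC)
    c=np.clip(c.astype(float)*1.6,0,255).astype(np.uint8)
    for i in range(0,w,10):
        cv2.line(c,(i*k,0),(i*k,6),(0,255,255),1)
        if i%20==0: cv2.putText(c,str(u0+i),(i*k,16),0,.35,(0,255,255),1)
    for i in range(0,h,10):
        cv2.line(c,(0,i*k),(6,i*k),(0,255,255),1); cv2.putText(c,str(v0+i),(8,i*k+4),0,.35,(0,255,255),1)
    return c
E
python3 - <<'E'
from h import *
t=cv2.imread("pics/top_raw.png");s=cv2.imread("pics/scene_raw.png")
a=np.hstack([crop(s,295,235,100,50,4),crop(t,305,220,100,50,4)])
b=np.hstack([crop(s,95,195,100,100,4),crop(t,140,215,100,100,4)])
cv2.imwrite("pics/c1.png",np.vstack([a,b]))
E
```

```text
(no output)
```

View pics/c1.png

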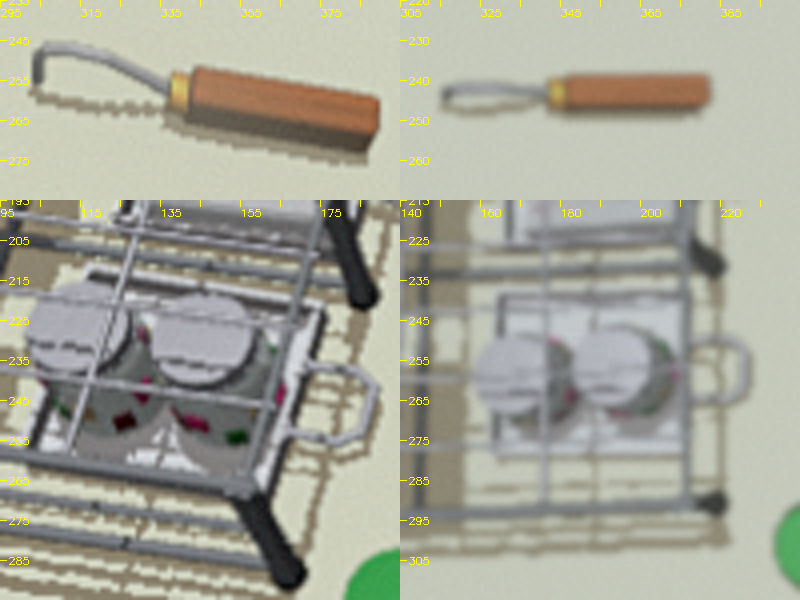

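```bash
python3 - <<'E'
from h import *
np.set_printoptions(precision=4,suppress=True)
for nm,n,u,v,z in [("h","scene",365.9,259.8,.036),("h","top",364.5,242.3,.036),("hfront","scene",343.3,256,.036),("hrear","scene",388.4,263.6,.036),("hfront","top",346.5,242.3,.036),("hrear","top",382.5,242.3,.036),("tip","scene",304.5,256.2,.005),
 ("loop","scene",178.3,245.2,.018),("loop","top",219,257.5,.018),("bar","scene",188.5,245.5,.018),("bar","top",226.3,257.3,.018),("post0","scene",186.7,219.5,0),("postR","scene",167.5,289,0),("post0","top",218.8,231.3,0),("postR","top",218.8,290.7,0),
 ("greenL","scene",197,316,0),("greenU","scene",238,196,0), ("greenL","top",244,301.5,.086),("greenU","top",252.5,194,.086),("brushtip","scene",364,309,0.01)]: print(nm,n,at_z(n,u,v,z))
E
```

```text
h scene [ 0.5137 -0.3249  0.036 ]
h top [ 0.5133 -0.327   0.036 ]
hfront scene [ 0.5119 -0.2755  0.036 ]
hrear scene [ 0.5154 -0.3737  0.036 ]
hfront top [ 0.5121 -0.2758  0.036 ]
hrear top [ 0.5144 -0.3782  0.036 ]
tip scene [ 0.5061 -0.1919  0.005 ]
loop scene [0.4664 0.09   0.018 ]
loop top [0.4621 0.0878 0.018 ]
bar scene [0.4706 0.0675 0.018 ]
bar top [0.4632 0.0669 0.018 ]
post0 scene [0.5405 0.0958 0.    ]
postR scene [0.3687 0.0867 0.    ]
post0 top [0.5406 0.0954 0.    ]
postR top [0.3684 0.0863 0.    ]
greenL scene [0.3248 0.0069 0.    ]
greenU scene [ 0.6277 -0.0061  0.    ]
greenL top [0.3427 0.0045 0.086 ]
greenU top [ 0.6352 -0.0072  0.086 ]
brushtip scene [ 0.4124 -0.3379  0.01  ]
```

```bash
cat >> h.py <<'E'
def q(deg):  # tool pointing down, tool y across a hook whose y axis is yawed by deg from world +y
    a=np.radians(deg+SIGN*90)/2; return [float(np.cos(a)),float(np.sin(a)),0.,0.]
SIGN=1
E
python3 - <<'E'
import h
from cell import robot,planner,status
for s in(1,-1):
    h.SIGN=s
    for p in([.5135,-.326,.12],[.5135,-.326,.006],[.471,-.046,.06],[.471,-.046,.01],[.48,-.24,.01]):
        j=planner.inverse_kinematics(p,h.q(2.5)); print(s,p,None if j is None else [round(float(x),2) for x in j])
E
```

```text
1 [0.5135, -0.326, 0.12] [0.69, 0.68, -0.27, 1.72, 0.24, 0.78, 0.34]
1 [0.5135, -0.326, 0.006] [0.63, 0.84, -0.18, 1.77, 0.26, 0.55, 0.33]
1 [0.471, -0.046, 0.06] [0.2, 0.63, -0.23, 2.12, 0.34, 0.42, -0.26]
1 [0.471, -0.046, 0.01] [0.13, 0.73, -0.14, 2.14, 0.33, 0.29, -0.25]
1 [0.48, -0.24, 0.01] [0.55, 0.78, -0.21, 1.97, 0.36, 0.43, 0.11]
-1 [0.5135, -0.326, 0.12] [0.22, 0.72, 0.5, 1.73, -0.46, 0.81, -2.16]
-1 [0.5135, -0.326, 0.006] [0.26, 0.89, 0.43, 1.78, -0.61, 0.61, -2.04]
-1 [0.471, -0.046, 0.06] [-0.25, 0.67, 0.43, 2.13, -0.63, 0.46, -2.43]
-1 [0.471, -0.046, 0.01] [-0.22, 0.77, 0.39, 2.15, -0.82, 0.37, -2.24]
-1 [0.48, -0.24, 0.01] [0.16, 0.81, 0.39, 1.98, -0.65, 0.47, -2.06]
```

```bash
python3 - <<'E'
import h,cv2,numpy as np
from cell import robot,status,eyes
Q=h.q(2.3)
robot.move_ptp([.5135,-.326,.10],Q)
robot.move_linear([.5135,-.326,.006],vel=.1,max_force=15)
robot.gripper_close(); print("w",status.get_width(),status.get_grasp_force(),status.get_eef_pos())
robot.move_linear([.5135,-.326,.056],vel=.1)
Q=h.q(3)
# hook y axis = (-.052,.9986); tip short of the loop by 60 mm
robot.move_ptp([.4635+.052*.195,.089-.195,.056],Q)
print(status.get_width(),status.get_eef_pos(),status.get_ee_rot(),status.get_t())
t=eyes.capture("top")[:,:,::-1];s=eyes.capture("scene")[:,:,::-1]
cv2.imwrite("pics/c2.png",np.vstack([h.crop(s,150,195,140,70,5),h.crop(t,195,225,140,50,5)]))
E
```

```text
w 0.02379801479392712 29.77997660636902 [ 0.51358761 -0.32602382  0.00597403]
0.024110023681741984 [ 0.47444887 -0.10758129  0.05589731] [ 6.88919147e-01  7.24837842e-01 -1.20659135e-04  7.05285147e-04] 5.5833
```

View pics/c2.png

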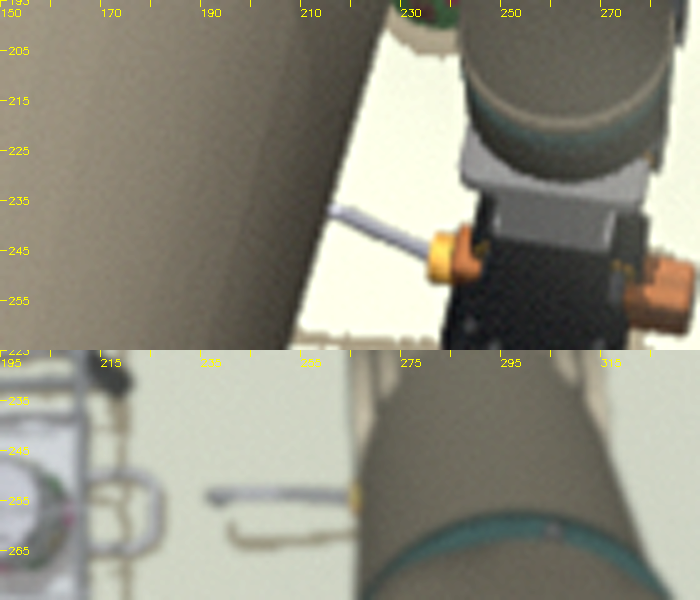

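```bash
python3 - <<'E'
from h import *
a=np.radians(3);e=np.array([.47445,-.10758])
print("pred tip",e+.135*np.array([-np.sin(a),np.cos(a)]),"+-grip offset")
for n,u,v,z in[("top",237.5,254.3,.10),("top",236.5,254.3,.10),("top",218.5,257.2,.018),("top",226.5,257,.018),("top",212.5,257.2,.018)]: print(at_z(n,u,v,z))
print(proj("top",[.4675,.028,.055]),proj("top",[.4675,.028,.10]))
E
```

```text
pred tip [0.46738465 0.02723499] +-grip offset
[0.46564974 0.02554584 0.1       ]
[0.46558939 0.02821264 0.1       ]
[0.46293478 0.08930492 0.018     ]
[0.46402716 0.06635148 0.018     ]
[0.46254507 0.10654107 0.018     ]
[238.46969203 255.00661034] [236.61139412 253.58489676]
```

```bash
python3 - <<'E'
import h,cv2,numpy as np
from cell import robot,status,eyes
robot.move_linear([.4715,-.0475,.056],vel=.06,max_force=8)
hit=robot.move_linear([.4715,-.0475,.010],vel=.03,max_force=5)
print(hit,status.get_eef_pos(),status.get_ft_force(),status.get_width(),status.get_qpos(),status.get_t())
t=eyes.capture("top")[:,:,::-1]; cv2.imwrite("pics/c3.png",h.crop(t,150,215,130,90,6))
E
```

```text
False [ 0.47159109 -0.04751699  0.01015525] [ 0.0511898   0.03565501 -0.77168908] 0.02389270619265852 [ 0.11656435  0.72694565 -0.11099647  2.14374301  0.26656519  0.28319071
 -0.17063625] 8.4917
```

View pics/c3.png

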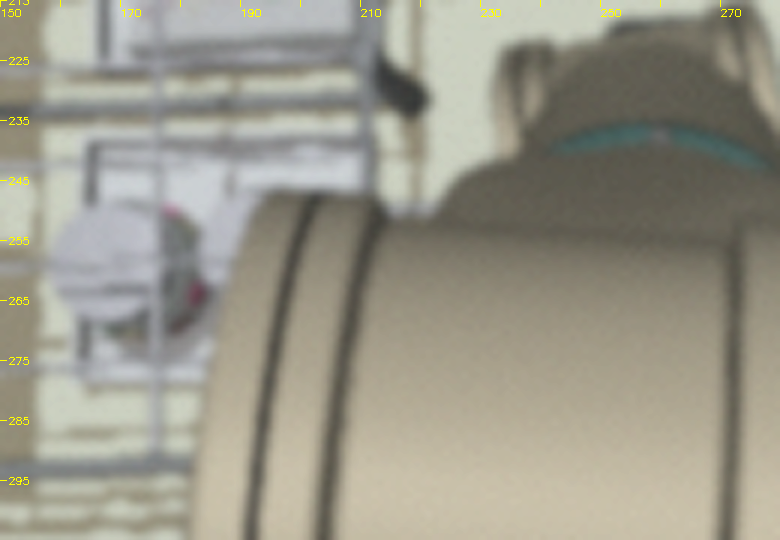

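```bash
python3 - <<'E'
import h,cv2,numpy as np
from cell import robot,status,eyes
e=np.array([.4715,-.0475,.010]);d=np.array([.052,-.9986,0])
for s in(.03,.06):
    robot.move_linear(list(e+d*s),vel=.04,max_force=12); print(status.get_eef_pos(),status.get_ft_force())
t=eyes.capture("top")[:,:,::-1];s=eyes.capture("scene")[:,:,::-1]
cv2.imwrite("pics/c4.png",np.vstack([h.crop(s,90,180,130,110,4),h.crop(t,140,215,130,40,4)]))
E
```

```text
[ 0.47305271 -0.07777108  0.01002073] [ 0.41010183  1.25783814 -1.34910146]
[ 0.47460785 -0.10827017  0.01007064] [-0.64373088  1.48679544 -0.07304882]
```

View pics/c4.png

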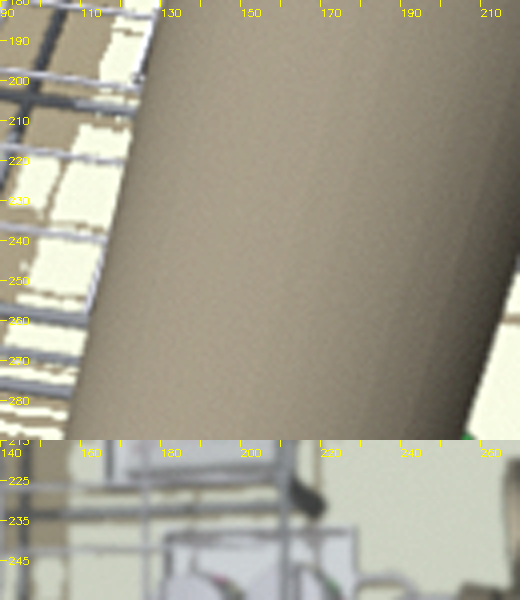

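The tray is following: its front edge in the top view has moved from u≈212 to u≈226. I'll continue the pull.

```bash
python3 - <<'E'
import h,cv2,numpy as np
from cell import robot,status,eyes
e=np.array([.4715,-.0475,.010]);d=np.array([.052,-.9986,0])
for s in(.12,.194):
    robot.move_linear(list(e+d*s),vel=.05,max_force=12); print(status.get_eef_pos(),status.get_ft_force(),status.get_t())
t=eyes.capture("top")[:,:,::-1]
cv2.imwrite("pics/c5.png",h.crop(t,160,215,150,90,5))
E
```

```text
[ 0.47779438 -0.16756202  0.0100569 ] [-0.26295377  2.11677569 -1.28331843] 11.7917
[ 0.48162398 -0.24126587  0.01003596] [ 0.35348447  3.20771546 -1.46118281] 13.425
```

View pics/c5.png

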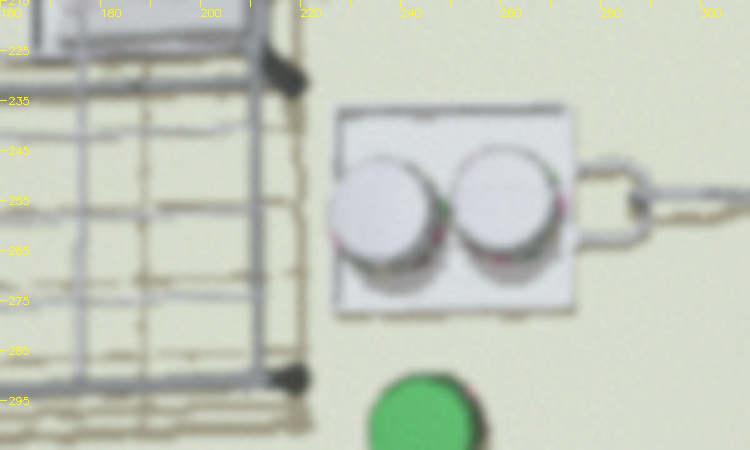

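```bash
python3 - <<'E'
import h,cv2,numpy as np
from cell import robot,status,eyes
print(h.at_z("top",226.5,257,.022),h.at_z("top",274,257,.022))
p=np.array(status.get_eef_pos());p+=np.array([-.0006,.012,0])
robot.move_linear(list(p),vel=.03); 
p[2]=.06; print(robot.move_linear(list(p),vel=.05,max_force=6),status.get_ft_force())
robot.move_linear([.5135,-.326,.06],vel=.1)
print(robot.move_linear([.5135,-.326,.0063],vel=.04,max_force=6),status.get_eef_pos())
robot.open_gripper(); robot.move_linear([.5135,-.326,.15],vel=.1)
robot.move_ptp([.152,-.632,.205],[.99306,.1176,0,0]); print(status.get_t())
im=eyes.capture("scene"); cv2.imwrite("pics/c6.png",cv2.resize(im[:,:,::-1],(800,600)))
E
```

```text
[0.46372388 0.06577472 0.022     ] [ 0.46680339 -0.07020163  0.022     ]
False [ 0.90958202  0.0561208  -1.48895378]
False [ 0.51370516 -0.32611287  0.00658671]
22.3167
```

View pics/c6.png

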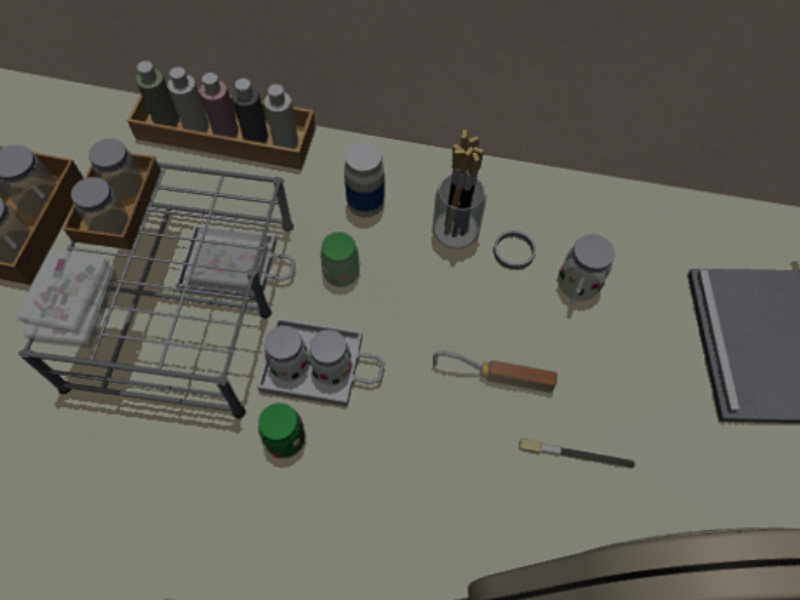

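The jar tray is clear of the rack, centred near (312,362), with both jars upright. The hook lies free near (495,368), and everything else is unmoved.

```bash
python3 -c "
from cell import finish_job
print(finish_job())"
```

```text
the job is handed in; nothing more can be done
None
```

The job is handed in at about 22 s: the jar tray was drawn about 25 mm clear of the shelf with both jars standing, the hook is back on the table away from it, and the last picture shows the flower tray and everything else in place.

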